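Find the soft isolator foot and fold its tag down

ROBOT

A 6-joint arm with a two-finger parallel gripper is mounted at the origin on the work surface. World frame = base frame: x ahead of the robot, y to its left, z up, the work surface at z = 0. Lengths are in m, angles in degrees, forces in N, time in s.
With the tool pointing down it reaches from about 0.375 to 0.9 m from the base axis. Payload 3.1 kg.
Tool frame: the origin (TCP) lies midway between the tips of the shut fingers; the grasp point (between the pads) lies bot.hold_point_z behind it (bot.hold_point_z is the distance from the TCP to the grasp point, in m); z points along the fingers, y is the direction in which the jaws open and shut (so a half turn about z gives the same grasp; the last joint's range is limited). The gripper opens to 87 mm and grips with 3 to 60 N. Pads are 19 mm wide; open, the fingers measure 117 mm over their backs; the gripper's body (75 mm by 190 mm) begins 51 mm behind the grasp point.
Start: joints at [67.122, 30.224, 82.088, -0, 67.689, -10.227], TCP at [0.137, 0.61, 0.223] pointing down, gripper open.
Joint ranges: [-176.69, 176.69], [-43.24, 126.21], [12.49, 139.97], [-82, 262], [0, 151.66], [-163.58, 163.58]. Speed limits (degrees/s): [159.86, 159.86, 180, 180, 180, 180].

INTERFACE

Orientations are given as a 3x3 rotation matrix whose columns are the frame's x, y, z axes.
In Python, from rig import bot, vision gives the robot as it stands.
- The arm moves only by the shell command python3 -m inch 'ROWS'. ROWS is JSON, a list of rows, each a list of 5 numbers: the finger opening in mm, from 0 to 87, then the shift along the tool's x, y, z in mm, then the turn about the tool's z in rad. In form: [[hand, dx, dy, dz, roll], ...]. A call has 1 to 8 rows; each row is the pose to reach, as a shift and turn from the pose measured when the call began, along the tool's axes at that moment; what a row does not reach only later rows make up. A row lasts 1/10 s, in which the tool goes at most 50 mm and 8.59 degrees, less where a joint would pass 70% of its speed; a pose out of reach is approached as far as the arm can. A call with a gripper value outside its range is refused whole. The fingers move at their own pace and stop on an object; the grip force is fixed at half the most. Time passes only in rows, so rows that repeat a pose let the fingers close. It gives the time, the measured TCP pose, the force and the opening at its end, in the units of the state.
- bot.read_state(): the state, without advancing time (a new reading comes with each control period).
- vision.capture(name): name is "side" or "top" or "wrist"; returns (picture, depth): 420x560x3 uint8, red, green, blue; 420x560 float32, m along the optical axis (not along the pixel's ray), 0 where there is no reading.
- vision.camera_model(name): a dict with "intrinsics" (3x3 intrinsics, pixels), "dist" ([k1, k2, p1, p2, k3] as OpenCV has them; the pictures are not rectified), "camera_from_world" (4x4, takes a point from world to camera coordinates). Camera axes: x right, y down, z forward; pixel columns grow to the right and rows downward; lengths in m; the calibration is good to about 2 mm. A picture is of the moment at which its call begins: read the wrist's pose just before it. camera_model takes no time and is no camera call; for the wrist camera it gives the pose at the moment of the call.
- bot.hand_in(): hands the job in, once; it reports no verdict.
The state is a dict: "time_s": time; "joint_positions": joint angles; "qvel": joint speeds; "tau": joint torques, N m; "position": TCP position; "tcp_rot": TCP orientation; "force": force on the tool from outside, world axes, zero at the start; "moment": the same for the moment, N m; "opening": opening from 0.0 (shut) to 1.0 (fully open).
Only numpy, scipy, OpenCV 4.12 (cv2) and the standard library are available. Lean on these libraries where they do the work, as an engineer would, in place of code of your own. Each camera call takes 0.05 s, during which the arm holds its last target. There are 200 camera calls.

TASK

The three spring isolators of the microscope's board are to be checked while the board is off. Working along the row from left (+y) to right, press each pad down with the fingertips by 5 mm or a little more and let it spring back, to find the softest of the three; then push the tag of that one down flat on its foot plate, leaving the other two tags up, and draw clear. Pick nothing up, and leave the loose things around them where they are.

Things in the scene. Friction and masses are not known exactly. Their poses are not given: they have to be found in the camera images.
- foot_left: The left (+y, y about 0.2) one of three like-looking spring isolators bolted to the table in a row. Grey foot plate 166 x 74 x 10 mm carrying a steel coil under a cap with a round black pad, and a hinged tag. Origin at table height on the spring's axis; x axis level along the plate towards the tag (away from the robot, turned up to 20 degrees), z up; the plate reaches from x = -54 to 112 mm.
- seat_left (a point): Centre of the top face of the left pad at rest, 70 mm above the table; the point stays there when the pad goes down. The pad is 52 mm across, on a cap 58 mm across. It moves 20 mm straight down against its spring to a stop and springs back. The softest spring needs about 4 N for 5 mm and 5 N for 8 mm; the two others at least 6.5 N for 5 mm and 9 to 12 N for 8 mm. Which foot has it changes.
- hinge_left (a point): Middle of the hinge line of the left tag, 46 mm from the spring's axis and 13.5 mm above the table. Axes as those of the foot: x level, from the hinge towards where the tag lies when down; y along the hinge pin.
- tag_left (a joint): Angle of the left tag, rad: 0 upright; starts leaning outward at 0.65 to 0.95; 1.571 is down, flat along the foot plate. Brass plate 36 mm wide (along the hinge), 3 mm thick, free edge 56 mm from the hinge. A stiff hinge keeps it where it is left; pressing straight down on it 15 to 20 mm out from the hinge folds it with about 3 N. Flat, its top face is 15 mm above the table.
- foot_middle: The middle (y about 0) one of three like-looking spring isolators bolted to the table in a row. Grey foot plate 166 x 74 x 10 mm carrying a steel coil under a cap with a round black pad, and a hinged tag. Origin at table height on the spring's axis; x axis level along the plate towards the tag (away from the robot, turned up to 20 degrees), z up; the plate reaches from x = -54 to 112 mm.
- seat_middle (a point): Centre of the top face of the middle pad at rest, 70 mm above the table; the point stays there when the pad goes down. The pad is 52 mm across, on a cap 58 mm across. It moves 20 mm straight down against its spring to a stop and springs back. The softest spring needs about 4 N for 5 mm and 5 N for 8 mm; the two others at least 6.5 N for 5 mm and 9 to 12 N for 8 mm. Which foot has it changes.
- hinge_middle (a point): Middle of the hinge line of the middle tag, 46 mm from the spring's axis and 13.5 mm above the table. Axes as those of the foot: x level, from the hinge towards where the tag lies when down; y along the hinge pin.
- tag_middle (a joint): Angle of the middle tag, rad: 0 upright; starts leaning outward at 0.65 to 0.95; 1.571 is down, flat along the foot plate. Brass plate 36 mm wide (along the hinge), 3 mm thick, free edge 56 mm from the hinge. A stiff hinge keeps it where it is left; pressing straight down on it 15 to 20 mm out from the hinge folds it with about 3 N. Flat, its top face is 15 mm above the table.
- foot_right: The right (-y, y about -0.2) one of three like-looking spring isolators bolted to the table in a row. Grey foot plate 166 x 74 x 10 mm carrying a steel coil under a cap with a round black pad, and a hinged tag. Origin at table height on the spring's axis; x axis level along the plate towards the tag (away from the robot, turned up to 20 degrees), z up; the plate reaches from x = -54 to 112 mm.
- seat_right (a point): Centre of the top face of the right pad at rest, 70 mm above the table; the point stays there when the pad goes down. The pad is 52 mm across, on a cap 58 mm across. It moves 20 mm straight down against its spring to a stop and springs back. The softest spring needs about 4 N for 5 mm and 5 N for 8 mm; the two others at least 6.5 N for 5 mm and 9 to 12 N for 8 mm. Which foot has it changes.
- hinge_right (a point): Middle of the hinge line of the right tag, 46 mm from the spring's axis and 13.5 mm above the table. Axes as those of the foot: x level, from the hinge towards where the tag lies when down; y along the hinge pin.
- tag_right (a joint): Angle of the right tag, rad: 0 upright; starts leaning outward at 0.65 to 0.95; 1.571 is down, flat along the foot plate. Brass plate 36 mm wide (along the hinge), 3 mm thick, free edge 56 mm from the hinge. A stiff hinge keeps it where it is left; pressing straight down on it 15 to 20 mm out from the hinge folds it with about 3 N. Flat, its top face is 15 mm above the table.
- pad_1 (a joint): How far the pad of one of the three spring units is pressed down, m: 0 at rest, 0.020 at its stop. Which unit sits in which foot changes, so it is known only by pressing.
- pad_2 (a joint): How far the pad of one of the three spring units is pressed down, m: 0 at rest, 0.020 at its stop. Which unit sits in which foot changes, so it is known only by pressing.
- pad_3 (a joint): How far the pad of one of the three spring units is pressed down, m: 0 at rest, 0.020 at its stop. Which unit sits in which foot changes, so it is known only by pressing.
- objective: Bystander: steel microscope objective, 28 mm across, 50 mm tall, standing between the left and the middle isolator. Origin centre of its underside.
- post: Bystander: steel optical post 13 mm thick, 66 mm tall, on a 32 mm foot, standing between the middle and the right isolator. Origin centre of its underside.
- driver: Bystander: screwdriver 170 mm long with a black handle, lying across in front of the robot, nearer than the isolators. Origin on its underside.
- wrench: Bystander: steel spanner 160 mm long, lying beyond the isolators. Origin on its underside.
- oil: Bystander: amber oil bottle 30 mm across, 62 mm tall, beyond the isolators. Origin centre of its underside.
- dish: Bystander: clear closed dish 58 mm across, 14 mm high, nearer than the isolators. Origin centre of its underside.
- screws: Bystander: grey tray 70 x 90 x 18 mm with screws, beyond the isolators. Origin centre of its underside.
- mirror: Bystander: mirror mount 81 mm tall, on a 60 x 45 mm foot, beyond the isolators. Origin centre of its underside.
Mind the look-alikes: they are no part of the job. What is shaped like the foot_right but red is not meant.

How it is judged:
By the outcome, as a careful person would: the job done as asked, in the order asked, and still so for the second after the job is handed in, with the robot touching nothing.
It also fails if it takes over 48 s, if anything falls off the work surface, if the arm or the gripper's body presses on something with over 40 N, if the wrist force passes 120 N, or if a joint passes its speed limit or range.

## Working session

There is one attempt and no reset: what is moved stays moved. The work goes in short steps, Python scripts to look and compute and a shell command to move; the robot and the scene stay as the last step left them, time stands still between calls to the robot, and variables do not carry over. Pictures are saved under pics/ and viewed, about 8 in all and at most 12, crops included, and the job is handed in when it is done.

```bash
mkdir -p pics; ls; python3 - <<'E'
from rig import bot, vision
import cv2,numpy as np
s=bot.read_state(); print(s, bot.hold_point_z)
for n in ("top","side"):
    p,d=vision.capture(n); cv2.imwrite(f"pics/{n}0.png",p[:,:,::-1]); np.save(f"{n}0.npy",d)
    m=vision.camera_model(n); print(n,m)
E
```

```text
pics
{'time_s': 0.0, 'joint_positions': array([ 6.71230145e+01,  3.02790671e+01,  8.21560165e+01, -1.38539265e-03,
        6.76892872e+01, -1.02265497e+01]), 'qvel': array([ 0.05226799,  0.04169768,  0.10844641,  0.06952723,  0.06370322,
       -0.01185226]), 'tau': array([ 1.42713787e-03, -4.40046573e+01, -1.76595140e+01,  6.35178527e-02,
        5.81937900e-02, -1.72172654e-04]), 'position': array([0.13655752, 0.60914963, 0.22157261]), 'tcp_rot': array([[-9.75726225e-01,  2.18992367e-01, -8.23249295e-04],
       [ 2.18993613e-01,  9.75724225e-01, -2.00863167e-03],
       [ 3.63389275e-04, -2.14016094e-03, -9.99997644e-01]]), 'force': array([0.31990421, 0.65043736, 0.37672709]), 'moment': array([ 0.00577229,  0.03728201, -0.03532161]), 'opening': 1.0031465148288017} 0.0187
top {'intrinsics': array([[442.88350855,   0.        , 280.20075566],
       [  0.        , 442.88350855, 211.59582672],
       [  0.        ,   0.        ,   1.        ]]), 'dist': array([-0.05845433,  0.        ,  0.        ,  0.        ,  0.        ]), 'camera_from_world': array([[-0.02063396, -0.99976915,  0.00599073, -0.04712248],
       [-0.99014358,  0.01960433, -0.13867719,  0.50271722],
       [ 0.13852773, -0.00879314, -0.99031952,  0.99262933],
       [ 0.        ,  0.        ,  0.        ,  1.        ]])}
side {'intrinsics': array([[490.36570633,   0.        , 279.27309357],
       [  0.        , 490.36570633, 203.01906166],
       [  0.        ,   0.        ,   1.        ]]), 'dist': array([0.03214386, 0.        , 0.        , 0.        , 0.        ]), 'camera_from_world': array([[-0.97543871, -0.22017018, -0.00666449,  0.47381829],
       [-0.1333058 ,  0.61414155, -0.77785584,  0.17111031],
       [ 0.1753536 , -0.75786229, -0.62840741,  1.07458813],
       [ 0.        ,  0.        ,  0.        ,  1.        ]])}
```

View pics/top0.png

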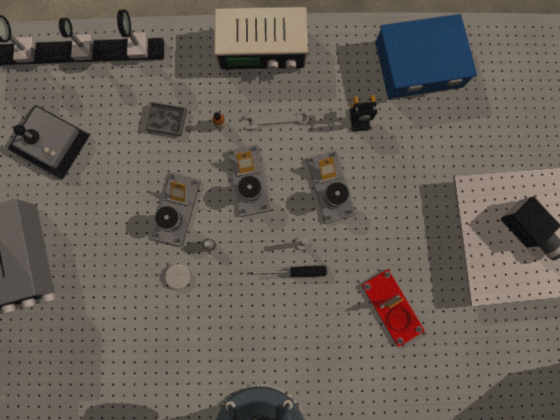

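View pics/side0.png

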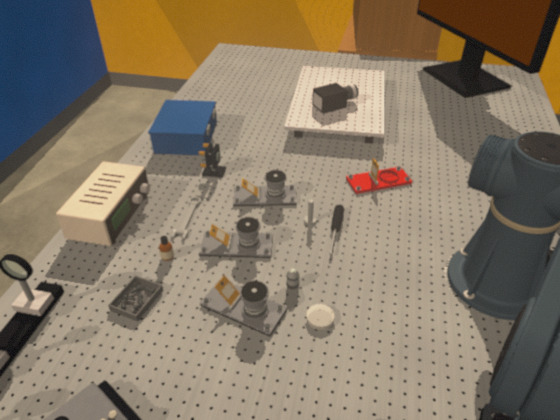

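The isolator candidates in the top view are grey at (167,217), (249,187) and (337,193). The red look-alike at (393,305) is excluded, and the blue box and stage don't match the description. The objective is at (209,244), the post at (298,243), the driver at (290,271) and the dish at (178,277). I'll check one close crop.

```bash
python3 - <<'E'
import cv2
p=cv2.imread("pics/top0.png"); cv2.imwrite("pics/crop0.png",cv2.resize(p[140:260,145:365],(792,432),interpolation=cv2.INTER_CUBIC))
E
```

```text
(no output)
```

View pics/crop0.png

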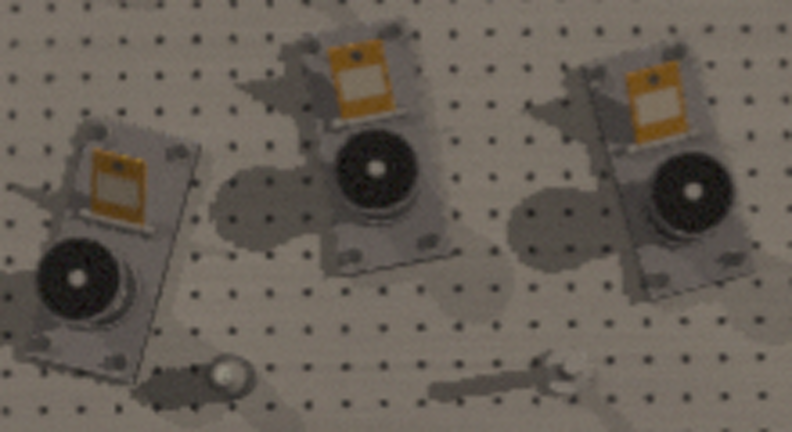

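```bash
cat > h.py <<'E'
import numpy as np,cv2
from rig import bot,vision
def ray(n,uv,z,m=None):
    m=m or vision.camera_model(n)
    q=cv2.undistortPoints(np.array([[uv]],float),m["intrinsics"],m["dist"])[0,0]
    T=m["camera_from_world"];R=T[:3,:3];c=-R.T@T[:3,3];d=R.T@np.r_[q,1]
    return (c+d*(z-c[2])/d[2])
def tool(p):  # shift in tool axes mm to world p
    s=bot.read_state(); return np.round(1000*s["tcp_rot"].T@(np.array(p)-s["position"]),1)
E
python3 - <<'E'
from h import *
f=lambda c:(145+c[0]/3.6-.36,140+c[1]/3.6-.36)
D=dict(L=[(77,278),(80,215),(155,232),[(88,118),(200,148),(133,384),(15,355)]],M=[(376,169),(330,127),(408,113),[(283,45),(405,18),(452,252),(326,275)]],R=[(693,191),(612,150),(690,132),[(570,70),(688,45),(755,272),(640,300)]])
for k,(s,a,b,c) in D.items():
    S=ray("top",f(s),.07);h=(ray("top",f(a),.0135)+ray("top",f(b),.0135))/2
    C=[ray("top",f(x),.01)[:2] for x in c]
    ax=(C[0]+C[1]-C[2]-C[3])/2; l=np.linalg.norm(ax); u=ax/l; m=sum(C)/4
    yw=np.degrees(np.arctan2(u[1],u[0])); o=m-.029*u
    print(k,"seat",S.round(4),"hinge",h.round(4),"plate yaw",yw.round(1),"len",l.round(3),"axis",o.round(4),"hinge from seat",(S[:2]+.046*u).round(4))
for n,c,z in [("obj",(230,375),.05),("post",(565,370),.066)]: print(n,ray("top",f(c),z).round(3))
E
```

```text
L seat [0.4899 0.1993 0.07  ] hinge [0.5333 0.1872 0.0135] plate yaw -15.8 len 0.164 axis [0.4883 0.2012] hinge from seat [0.5342 0.1868]
M seat [0.5552 0.0121 0.07  ] hinge [0.5999 0.0199 0.0135] plate yaw 10.2 len 0.161 axis [0.5543 0.017 ] hinge from seat [0.6005 0.0203]
R seat [ 0.5373 -0.1865  0.07  ] hinge [ 0.582  -0.1677  0.0135] plate yaw 14.4 len 0.161 axis [ 0.5344 -0.1827] hinge from seat [ 0.5819 -0.175 ]
obj [0.429 0.107 0.05 ]
post [ 0.427 -0.103  0.066]
```

```bash
python3 - <<'E'
from h import *
d=np.load("top0.npy");m=vision.camera_model("top");T=np.linalg.inv(m["camera_from_world"])
for u,v in [(25,210),(10,250),(30,290),(45,290),(5,220),(45,140)]:
    q=cv2.undistortPoints(np.array([[[u,v]]],float),m["intrinsics"],m["dist"])[0,0]
    print(u,v,(T@np.r_[q*d[v,u],d[v,u],1])[:3].round(3))
print(tool([.49,.1995,.13]),tool([.49,.1995,.222]))
E
```

```text
25 210 [0.512 0.526 0.069]
10 250 [0.42  0.539 0.096]
30 290 [0.332 0.489 0.096]
45 290 [0.331 0.479 0.051]
5 220 [0.486 0.554 0.097]
45 140 [0.686 0.503 0.041]
[-434.6 -322.2   92.1] [-4.346e+02 -3.223e+02  1.000e-01]
```

```bash
python3 -m inch '[[0,-40,-30,0,0],[0,-80,-60,0,0],[0,-120,-90,0,0],[0,-160,-120,0,0],[0,-200,-150,0,0],[0,-240,-180,0,0],[0,-280,-210,0,0],[0,-320,-240,0,0]]'; python3 -c "
from h import *
print(tool([.49,.1995,.13]))"
```

```text
time_s: 0.9
position: [0.3968, 0.3034, 0.2218]
tcp_rot: [[-0.976, 0.219, -0.001], [0.219, 0.976, -0.002], [0.001, -0.002, -1.0]]
force: [0.9, 0.3, 0.3]
opening: 0.358
[-113.7  -80.8   91.9]
```

```bash
python3 -m inch '[[0,-40,-28,10,0],[0,-80,-56,30,0],[0,-110,-78,55,0],[0,-114,-81,75,0],[0,-114,-81,82,0],[0,-114,-81,82,0]]'; python3 - <<'E'
from h import *
print(bot.read_state()["position"],tool([.49,.1995,.072]))
p,d=vision.capture("wrist"); cv2.imwrite("pics/w1.png",p[:,:,::-1])
import json
m=vision.camera_model("wrist")
s=bot.read_state()
for P in [[.49,.1993,.07],[.534,.187,.0135],list(s["position"])]:
    r=m["camera_from_world"]@np.r_[P,1]; print(P,cv2.projectPoints(r[:3].reshape(1,3),np.zeros(3),np.zeros(3),m["intrinsics"],m["dist"])[0].ravel())
E
```

```text
time_s: 1.5
position: [0.4888, 0.1992, 0.1387]
tcp_rot: [[-0.976, 0.219, -0.005], [0.219, 0.976, -0.002], [0.004, -0.003, -1.0]]
force: [-0.1, -0.4, 0.2]
opening: 0.002
[0.48876528 0.19916445 0.13874073] [-1.4  0.8 66.7]
[0.49, 0.1993, 0.07] [282.48872038 230.84964253]
[0.534, 0.187, 0.0135] [279.88682302 262.7238014 ]
[np.float64(0.4893088351989454), np.float64(0.19977225321494677), np.float64(0.13973858064131559)] [282.7567878 272.5738892]
```

View pics/w1.png

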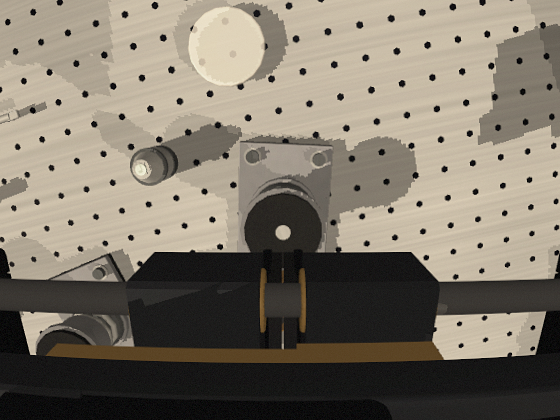

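The wrist view shows the white dot of the pad at (283,232), against a predicted (282.5,231), so the position is right. I'll press the left pad now.

```bash
python3 -m inch '[[0,-1,1,30,0],[0,-1,1,55,0],[0,-1,1,65,0],[0,-1,1,65,0]]'; python3 -m inch '[[0,0,0,0,0],[0,0,0,0,0]]'
```

```text
time_s: 1.95
position: [0.4893, 0.2011, 0.0745]
tcp_rot: [[-0.976, 0.217, -0.004], [0.217, 0.976, -0.002], [0.004, -0.003, -1.0]]
force: [-0.7, 0.2, 1.0]
opening: 0.004
time_s: 2.15
position: [0.4901, 0.2017, 0.0758]
tcp_rot: [[-0.976, 0.216, -0.002], [0.216, 0.976, -0.002], [0.002, -0.002, -1.0]]
force: [-1.1, -0.1, -0.8]
opening: 0.003
```

```bash
python3 -m inch '[[0,0,0,4,0],[0,0,0,8,0],[0,0,0,10,0],[0,0,0,10,0],[0,0,0,10,0]]'; for i in 1 2 3; do python3 -m inch '[[0,0,0,0,0]]' | egrep 'posi|forc'; done
```

```text
time_s: 2.65
position: [0.491, 0.202, 0.0662]
tcp_rot: [[-0.976, 0.216, 0.0], [0.216, 0.976, -0.001], [-0.0, -0.001, -1.0]]
force: [2.3, 1.6, 3.9]
opening: 0.006
position: [0.4911, 0.202, 0.0664]
force: [-0.2, 1.1, 3.4]
position: [0.491, 0.202, 0.0665]
force: [0.3, 2.2, 4.1]
position: [0.4911, 0.202, 0.0666]
force: [0.9, 1.3, 3.2]
```

```bash
python3 -m inch '[[0,0,0,2,0],[0,0,0,4,0],[0,0,0,4,0],[0,0,0,4,0]]'; for i in 1 2 3; do python3 -m inch '[[0,0,0,0,0]]' | egrep 'posi|forc'; done
```

```text
time_s: 3.35
position: [0.4911, 0.202, 0.0626]
tcp_rot: [[-0.976, 0.216, 0.0], [0.216, 0.976, -0.001], [-0.0, -0.001, -1.0]]
force: [0.4, 0.3, 5.4]
opening: 0.008
position: [0.4911, 0.202, 0.0626]
force: [-0.2, -0.2, 4.7]
position: [0.4911, 0.202, 0.0627]
force: [0.3, 1.2, 5.5]
position: [0.491, 0.202, 0.0627]
force: [0.7, 1.5, 5.0]
```

Left is at about 5.1 N for 7.3 mm, which looks soft. I'll release it and go on to the middle one.

```bash
python3 -m inch '[[0,0,0,-20,0],[0,0,0,-45,0],[0,-30,-40,-47,0],[0,-55,-80,-47,0],[0,-80,-125,-47,0],[0,-104,-172,-47,0],[0,-104,-172,-35,0],[0,-104,-172,-25,0]]';python3 -m inch '[[0,0,0,0,0],[0,0,0,0,0]]';  python3 -c "
from h import *
print(tool([.555,.013,.074]))"
```

```text
time_s: 4.45
position: [0.5547, 0.0101, 0.0866]
tcp_rot: [[-0.976, 0.22, -0.002], [0.22, 0.976, -0.001], [0.002, -0.001, -1.0]]
force: [-1.1, 0.2, 0.5]
opening: 0.006
time_s: 4.65
position: [0.5528, 0.0117, 0.0855]
tcp_rot: [[-0.976, 0.218, -0.006], [0.218, 0.976, 0.0], [0.006, -0.001, -1.0]]
force: [-0.5, -0.4, 0.5]
opening: 0.002
[-1.9  1.8 11.5]
```

```bash
python3 -m inch '[[0,-2,1,6,0],[0,-2,1,12,0],[0,-2,1,18,0],[0,-2,1,22,0],[0,-2,1,22,0],[0,-2,1,22,0]]';  for i in 1 2 3; do python3 -m inch '[[0,0,0,0,0]]' | egrep 'posi|forc'; done
```

```text
time_s: 5.25
position: [0.5549, 0.0132, 0.0642]
tcp_rot: [[-0.976, 0.218, -0.006], [0.218, 0.976, 0.001], [0.006, -0.0, -1.0]]
force: [-1.5, 3.8, 7.4]
opening: 0.001
position: [0.555, 0.0134, 0.0649]
force: [-1.8, -1.8, 6.9]
position: [0.555, 0.0134, 0.0656]
force: [-1.5, -1.4, 5.4]
position: [0.5549, 0.0133, 0.0663]
force: [-1.6, -0.3, 6.0]
```

```bash
python3 -m inch '[[0,0,0,3,0],[0,0,0,5,0],[0,0,0,5,0],[0,0,0,5,0]]';  for i in 1 2; do python3 -m inch '[[0,0,0,0.5,0]]' | egrep 'posi|forc'; done
```

```text
time_s: 5.95
position: [0.555, 0.0133, 0.0624]
tcp_rot: [[-0.977, 0.215, -0.004], [0.215, 0.977, -0.001], [0.004, -0.002, -1.0]]
force: [-1.3, -0.3, 9.9]
opening: 0.003
position: [0.555, 0.0133, 0.063]
force: [-2.9, -0.0, 9.1]
position: [0.555, 0.0133, 0.0635]
force: [-1.9, 0.2, 9.6]
```

```bash
python3 -m inch '[[0,0,0,-20,0],[0,0,0,-45,0],[0,-5,-40,-50,0],[0,-10,-80,-50,0],[0,-15,-120,-50,0],[0,-20,-160,-50,0],[0,-25,-198,-35,0],[0,-25,-198,-25,0]]';python3 -m inch '[[0,0,0,0,0],[0,0,0,0,0]]';  python3 -c "
from h import *
print(tool([.537,-.186,.064]))"
```

```text
time_s: 6.95
position: [0.5377, -0.1906, 0.0885]
tcp_rot: [[-0.976, 0.219, -0.001], [0.219, 0.976, -0.005], [-0.0, -0.005, -1.0]]
force: [-0.1, 1.2, 0.2]
opening: 0.01
time_s: 7.15
position: [0.5374, -0.19, 0.088]
tcp_rot: [[-0.976, 0.219, -0.002], [0.219, 0.976, -0.004], [0.001, -0.004, -1.0]]
force: [-0.9, 0.4, 0.3]
opening: -0.003
[ 1.2  3.9 24. ]
```

```bash
python3 -m inch '[[0,1,4,6,0],[0,1,4,12,0],[0,1,4,18,0],[0,1,4,23,0],[0,1,4,27,0],[0,1,4,27,0],[0,1,4,27,0]]';  for i in 1 2 3; do python3 -m inch '[[0,0,0,0.7,0]]' | egrep 'posi|forc'; done
```

```text
time_s: 7.85
position: [0.5373, -0.1847, 0.0622]
tcp_rot: [[-0.976, 0.219, -0.002], [0.219, 0.976, -0.003], [0.001, -0.003, -1.0]]
force: [-1.7, 3.5, 11.6]
opening: 0.002
position: [0.5374, -0.1846, 0.0628]
force: [-2.9, -1.7, 11.5]
position: [0.5374, -0.1846, 0.0635]
force: [-3.7, -1.0, 10.7]
position: [0.5374, -0.1846, 0.0641]
force: [-3.1, 0.8, 9.5]
```

Forces at about 7 mm were 5.1 N for left, 9.5 N for middle and 11.3 N for right, so left is softest. I'll go back to its tag at z ≈ 0.13.

```bash
python3 -m inch '[[0,0,0,-30,0],[0,0,0,-60,0],[0,8,45,-65,0],[0,16,90,-65,0],[0,24,135,-65,0],[0,32,180,-65,0],[0,40,225,-65,0],[0,48,270,-65,0]]';python3 -m inch '[[0,8,45,0,0],[0,16,88,0,0],[0,16,90,0,0],[0,16,90,0,0]]';  python3 - <<'E'
from h import *
print(tool([.553,.1815,.08]))
p,d=vision.capture("side"); cv2.imwrite("pics/s2.png",cv2.resize(p[200:360,160:360],(750,600)) [:,:,::-1])
m=vision.camera_model("side");s=bot.read_state();print(s["position"])
for P in [[.534,.187,.0135],[.553,.1815,.033]]:
    r=m["camera_from_world"]@np.r_[P,1]; print((cv2.projectPoints(r[:3].reshape(1,3),np.zeros(3),np.zeros(3),m["intrinsics"],m["dist"])[0].ravel()-[160,200])*3.75)
E
```

```text
time_s: 8.95
position: [0.5485, 0.0917, 0.1273]
tcp_rot: [[-0.977, 0.215, -0.001], [0.215, 0.977, -0.006], [0.0, -0.006, -1.0]]
force: [0.7, -0.1, 0.3]
opening: 0.005
time_s: 9.35
position: [0.5519, 0.1841, 0.1264]
tcp_rot: [[-0.977, 0.212, -0.002], [0.212, 0.977, -0.006], [0.0, -0.006, -1.0]]
force: [1.0, -1.2, -0.0]
opening: 0.007
[-1.7 -2.  46.5]
[0.55190687 0.18287469 0.12644733]
[287.4811635  380.86156375]
[255.03638442 344.23807334]
```

View pics/s2.png

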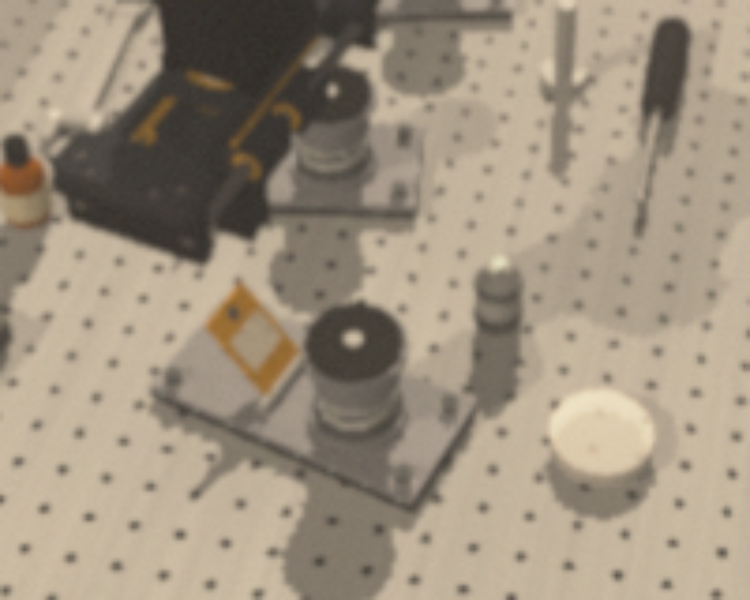

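The side view confirms it: the left hinge is at (287,381) and the press point (255,344) lies on the brass tag. The neighbours haven't been disturbed, so I'll descend.

```bash
python3 -m inch '[[0,-2,-2,35,0],[0,-2,-2,65,0],[0,-2,-2,75,0],[0,-2,-2,82,0],[0,-2,-2,88,0],[0,-2,-2,94,0],[0,-2,-2,100,0],[0,-2,-2,105,0]]'; python3 -c "
from h import *
print(tool([.553,.1815,.0145]))"
```

```text
time_s: 10.2
position: [0.5541, 0.1799, 0.0218]
tcp_rot: [[-0.977, 0.214, 0.0], [0.214, 0.977, -0.006], [-0.001, -0.006, -1.0]]
force: [1.3, -0.4, 1.6]
opening: 0.005
[1.4 1.3 7.3]
```

```bash
python3 -m inch '[[0,1,1,3,0],[0,1,1,6,0],[0,1,1,9,0],[0,1,1,10,0],[0,1,1,10,0]]'; python3 -m inch '[[0,0,0,0,0]]'
```

```text
time_s: 10.7
position: [0.5537, 0.1813, 0.0151]
tcp_rot: [[-0.977, 0.213, 0.002], [0.213, 0.977, -0.006], [-0.003, -0.005, -1.0]]
force: [-4.0, -1.5, 22.2]
opening: 0.005
time_s: 10.8
position: [0.554, 0.1815, 0.0165]
tcp_rot: [[-0.977, 0.213, 0.003], [0.213, 0.977, -0.006], [-0.004, -0.005, -1.0]]
force: [0.4, -0.1, -0.1]
opening: 0.005
```

```bash
python3 -m inch '[[0,0,0,-35,0],[0,0,0,-80,0],[0,0,0,-125,0],[0,0,40,-150,0],[0,0,85,-160,0],[0,0,130,-160,0],[0,0,130,-160,0],[0,0,130,-160,0]]'; python3 - <<'E'
from h import *
p,d=vision.capture("side"); q,_=vision.capture("top")
cv2.imwrite("pics/s3.png",np.vstack([cv2.resize(p[140:350,90:360],(540,340))[:,:,::-1],cv2.resize(q[140:290,145:375],(540,250))[:,:,::-1]]))
E
```

```text
time_s: 11.6
position: [0.5801, 0.3103, 0.175]
tcp_rot: [[-0.978, 0.21, 0.001], [0.21, 0.978, -0.007], [-0.003, -0.006, -1.0]]
force: [0.5, 0.2, -0.4]
opening: 0.005
```

View pics/s3.png

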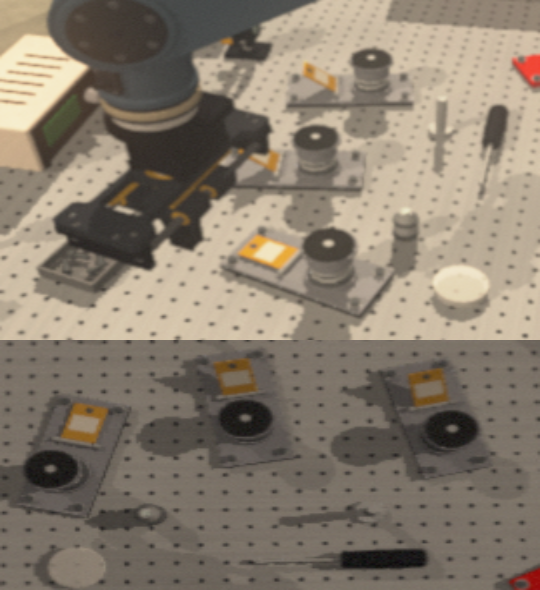

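The left tag lies flat (side part, (268,250)). The middle tag at (262,158) and the right tag at (320,75) are still up, and nothing else has moved. The gripper is clear.

```bash
python3 -c "
from rig import bot
print(bot.hand_in())"
```

```text
the job is handed in; nothing more can be done
None
```

The left isolator is the softest. I pushed its tag down flat, left the other two tags up, drew the arm clear and handed the job in at about 11.7 s.

I pressed the pads from left to right and let each spring back:

| Pad | Pressed down | Force |
|---|---|---|
| Left | about 7.3 mm | about 5 N |
| Middle | about 7 mm | about 9.5 N |
| Right | about 7 mm | about 11 N |

- **Tag:** the left tag bottomed out at a tip height of 15 mm with 22 N, which matches its flat height.
- **Final pictures:** they show the left tag flat, the middle and right tags still up, the pads up and nothing moved among the loose things in view. The crops did not cover every one beyond the isolators: the oil bottle was out of view and the spanner mostly so.
- **Reading noise:** forces were noisy by about 1 N and heights by about 1 mm, too little to change which pad is softest. No check failed.

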